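Roll a specimen vial home on the imaging track

TASK

Take the paddle from its holder and use it to roll the glass vial slowly along the rails, never touching the vial with the fingers, until it has pushed the sliding backstop fully home, where it comes up hard against its stop. Hold it pressed there with a steady, gentle push of about 7 N for a second, then back off so that it stays resting against the backstop. Stand the paddle back in its holder, and leave the jar, flask and cup where they are.

Things in the scene. Friction and masses are not known exactly. Their poses are not given: they have to be found in the camera images.
- track: Fixed track: plate 300 x 110 x 12 mm; two steel rails (tops at 20 mm, 12 mm wide, 24 mm either side of the middle); white side guides, inner faces 76 mm apart, tops at 32 mm; grey end block 52 mm high at its +x end. Heights are above the bench. Origin: centre of the underside, on the bench. x runs along it from the open end (x = -150 mm) to the end block, the way the vial is rolled. z up.
- backstop: Sliding grey block on the track, 40 mm along it, 70 wide, top 56 mm above the bench, black rubber face to the open end. Slides only along the track's +x, with a dry friction of about 2 N, 10 to 30 mm to a rigid hard stop inside, which is out of sight and set differently each time (face then at track x = 66 to 86 mm): feel for it. No spring. Origin: foot of the face, 21 mm up; axes as the track's.
- backstop_face (a point): Centre of the backstop's rubber face, 34 mm above the bench (the height of the vial's axis), moving with it; axes parallel to the track's. It starts at track x = 36 to 76 mm.
- vial: Capped glass vial lying across the rails: cylinder 28 mm diameter, 70 mm long, 30 to 65 g. Origin: mid-length on its axis, 34 mm above the bench on the rails. Its y is the cylinder axis, parallel to the track's y; x and z turn as it rolls. Starts at track x = -75 to -25 mm, clear of the backstop. Rolls with little resistance; soon stops when not pushed.
- paddle: Loose paddle, 80 g: white flat blade 50 mm wide (its y), 10 mm thick (its x), 45 mm high; on top a grey grip block 26 mm (y) x 16 mm (x), from 45 to 100 mm above the foot. Origin: centre of the blade's foot; z up along the grip. Both faces alike. It starts standing in its holder.
- holder: Fixed aluminium paddle holder: open slot 58 mm (its y) x 16 mm (its x) inside, walls 5 mm, rim 40 mm and inner floor 5 mm above the bench, on a foot plate 66 x 88 x 4 mm. Origin: centre of its underside, on the bench. The paddle stands in it with its y along the holder's y (either way round).
- jar: Bystander: jar 64 mm in diameter, 85 mm high; origin at its underside.
- flask: Bystander: blue drinking flask 68 mm in diameter, 200 mm high; origin at its underside.
- cup: Bystander: white cup 72 mm across, 75 mm high; origin at its underside.
Mind the look-alikes: they are no part of the job. Several things have the shape of the paddle; the one meant has the colours described above.

How it is judged:
On the way, in this order (a step that is already met when the one before it is completed fails the run):
1. the paddle is lifted clear of its holder (z of paddle in the frame of holder above 0.042 m), for 0.1 s.
2. with the backstop up against its hard stop (standing still under more than its friction), the paddle presses the vial against it with 4.5 to 11 N for half a second (contact force between paddle and vial between 4.5 and 11 N and contact force between vial and backstop above 3.2 N and linear speed of backstop below 0.003 m/s and x of backstop_face in the frame of track above 0.064 m), for 0.5 s.
At the end, for the whole second after the job is handed in: The vial lies still on the rails, square to the track within 0.1 rad, at most 4 mm from the backstop's face, which is left home (track x over 64 mm); the paddle stands released and still in its holder, foot within 12 mm of its centre and below 12 mm, tilted under 0.25 rad (x of backstop_face in the frame of track above 0.064 m and x of vial in the frame of backstop_face above -0.018 m and z of vial in the frame of track between 0.03 and 0.038 m and angle between the y axis of vial and the y axis of track, either way round below 0.1 rad and linear speed of each of vial, paddle below 0.02 m/s and horizontal distance between paddle and holder below 0.012 m and height (world z) of paddle below 0.012 m and angle between paddle's own z axis and vertical below 0.25 rad); the robot touches nothing.
It fails at once if the vial is pressed by the paddle with more than 16 N (contact force between paddle and vial above 16 N).
It fails at once if the fingers touch the vial (contact force between the fingers and vial above 0.3 N).
It fails at once if the vial is rushed: faster than 0.2 m/s (linear speed of vial above 0.2 m/s).
It fails at once if the vial leaves the rails (z of vial in the frame of track above 0.046 m or z of vial in the frame of track below 0.026 m).
It fails at once if a bystander is moved by more than 20 mm (distance of any of jar, flask, cup from where it was at the start of the episode above 0.02 m).
It also fails if it takes over 67 s, if anything falls off the work surface, if the arm or the gripper's body presses on something with over 40 N, if the wrist force passes 120 N, or if a joint passes its speed limit or range.

ROBOT

A 6-joint arm with a two-finger parallel gripper is mounted at the origin on the work surface. World frame = base frame: x ahead of the robot, y to its left, z up, the work surface at z = 0. Lengths are in m, angles in rad, forces in N, time in s.
With the tool pointing down it reaches from about 0.375 to 0.975 m from the base axis. Payload 3.8 kg.
Tool frame: the origin (TCP) lies between the finger pads; the fingertips stand env.tip_reach ahead of it and the grasp point (between the pads) is the TCP (env.tip_reach is the distance from the TCP to the fingertips, in m); z points along the fingers, y is the line along which they close (so a half turn about z gives the same grasp; the last joint's range is limited). The gripper opens to 85 mm and grips with 20 to 120 N. Pads are 22 mm wide; open, the fingers measure 114 mm over their backs; the gripper's body (76 mm by 85 mm) begins 54 mm behind the grasp point. The pads swing forward as they close: fully open they stand 13 mm farther back than shut.
Start: joints at [-1.17, 0.264, 1.604, -0, 1.274, -0.037], TCP at [0.286, -0.611, 0.25] pointing down, gripper open.
Joint ranges: [-2.63, 2.63], [-0.94, 2.18], [0.31, 2.57], [-1.31, 4.45], [0, 2.66], [-2.55, 2.55]. Speed limits (rad/s): [2.57, 2.57, 3.14, 3.14, 3.14, 3.14].

INTERFACE

Orientations are given as a rotation vector (axis times angle).
In Python, from workcell import env, capture, spotter gives the robot as it stands. The module is installed in compiled form; this text tells all that it offers.
- The arm moves only by the tool apply_moves, never from a script. Its argument "targets" is a list that holds one entry, the list of rows, each a list of 7 numbers: the opening, from 0 (shut) to 1 (fully open), then the shift along the world's x, y, z in normalised numbers (1 is 1000 mm), then the turn, a rotation vector about the world's x, y, z in fractions of the full range, 1 being 360 degrees. In form: [[[fingers, tx, ty, tz, ax, ay, az], ...]]. A call has exactly 8 rows; each row is the pose to reach, as a shift and turn from the pose commanded when the call began; what a row does not reach only later rows make up. A row lasts 1/8 s, in which the tool goes at most 62.5 mm and 10.7 degrees, less where a joint would pass 70% of its speed; a pose out of reach is approached as far as the arm can. No shift or turn number may pass 1 either way. A call with a gripper value outside its range is refused whole. The fingers move at their own pace and stop on an object; "force" is the grip in N (left out, the last holds). Time passes only in rows, so rows that repeat a pose let the fingers close, or fill a call up. It gives the time, the measured TCP pose, the force, the opening and the grip force at its end, in the units of the state.
- env.get_obs(): the state, without advancing time (a new reading comes with each control period).
- capture(name): name is "scene" or "top"; returns a dict with "pixels" (384x512x3 uint8, red, green, blue), "vfov" (degrees; the focal length in pixels is half the picture's height over the tangent of half this angle, whatever the lens; pixels are square), "cx", "cy" (the principal point, pixels), "view" (4x4, takes a point from world to camera coordinates). Camera axes: x right, y up, looking along -z (the intrinsics and any distortion apply to the point x, -y, -z); pixel columns grow to the right and rows downward; lengths in m; the calibration is good to about 2 mm. A picture is of the moment at which its call begins. There is no depth.
- env.job_done(): hands the job in; it is judged then, once.
Trained networks look in the newest picture that a camera, given by its name, has taken for a name from the list of things; names that differ only in an ending like _2 or _b are one class to them, and where a whole thing is asked for, a point or a joint stands for the part that bears it (a point fixed in the world has none). Each returns a list of dicts, best first, with "score" (0 to 1); they miss things now and then, are a little off and sometimes report something else, mostly with a low value. They report only what shows in the picture. A call takes as long as a camera call. They do not tell look-alikes from the thing itself.
- spotter.recognise(camera, thing): "at" ([x, y, z] in m, in world coordinates, good to about 4 mm: the middle of the surface that is visible of it).
- spotter.masks_of(camera, thing): "region" (384x512 bool, what is visible of it).
- spotter.place_of(camera, thing): "at" ([x, y, z] in m, in world coordinates, good to about 4 mm: a listed point, or the origin of a listed thing).
The state is a dict: "clock": time; "q": joint angles; "joint_velocities": joint speeds; "effort": joint torques, N m; "tcp_pos": TCP position; "eef_rot": TCP orientation; "contact_force": force on the tool from outside, world axes, zero at the start; "ft_torque": the same for the moment, N m; "gripper_width": finger opening in m; "finger_force": force on a finger pad.
Only numpy, scipy, OpenCV 4.12 (cv2) and the standard library are available. Lean on these libraries where they do the work, as an engineer would, in place of code of your own. Each camera call takes 0.05 s, during which the arm holds its last target. There are 200 camera calls.

## Working session

There is one attempt and no reset: what is moved stays moved. The work goes in short steps, Python scripts to look and compute and a tool call to move; the robot and the scene stay as the last step left them, time stands still between calls to the robot, and variables do not carry over. Pictures are saved under pics/ and viewed, at most 10 in all, crops included, and the job is handed in when it is done.

Besides the shell and the picture viewer there is one more tool, called after ">>>" by a JSON object that holds its "method" and its "body", one argument or row to a line. apply_moves: Moves the arm, as the interface text tells. Its arguments: {"type":"object","properties":{"targets":{"type":"array"},"force":{"type":"number"}},"required":["targets"]}

```bash
mkdir -p pics; cat > h.py <<'E'
import numpy as np, cv2
from workcell import env, capture, spotter
def proj(c,P):
    P=np.atleast_2d(P); V=np.array(c["view"]); p=P@V[:3,:3].T+V[:3,3]
    f=192/np.tan(np.radians(c["vfov"])/2)
    return np.c_[c["cx"]+f*p[:,0]/-p[:,2], c["cy"]-f*p[:,1]/-p[:,2]]
def back(c,uv,z):
    uv=np.atleast_2d(uv).astype(float); V=np.array(c["view"]); f=192/np.tan(np.radians(c["vfov"])/2)
    d=np.c_[(uv[:,0]-c["cx"])/f,-(uv[:,1]-c["cy"])/f,-np.ones(len(uv))]@V[:3,:3]
    o=-V[:3,:3].T@V[:3,3]
    return o+d*((z-o[2])/d[:,2])[:,None]
E
python3 - <<'E'
from h import *
np.set_printoptions(precision=4,suppress=True)
ims=[]
for n in("scene","top"):
    c=capture(n); cv2.imwrite(f"pics/{n}0.png",cv2.resize(c["pixels"][:,:,::-1],(800,600),interpolation=cv2.INTER_CUBIC))
    print(n,{k:v for k,v in c.items() if k!="pixels"})
    for t in["track","backstop","backstop_face","vial","paddle","holder","jar","flask","cup"]:
        for r in spotter.place_of(n,t): print(n,t,np.array(r["at"]),round(r["score"],2),proj(c,r["at"])[0].round())
o=env.get_obs();print(o,env.tip_reach)
E
```

```text
scene {'vfov': 57.33938423931513, 'cx': 256.550310998757, 'cy': 193.64432715026535, 'view': array([[ 0.1436,  0.9896,  0.0016, -0.0667],
       [-0.6384,  0.0914,  0.7642,  0.3095],
       [ 0.7562, -0.1108,  0.6449, -1.4522],
       [ 0.    ,  0.    ,  0.    ,  1.    ]])}
scene track [0.5648 0.1034 0.0052] 0.71 [296. 206.]
scene backstop [0.5766 0.1631 0.0211] 0.66 [318. 203.]
scene backstop_face [0.5714 0.1636 0.0329] 0.79 [318. 199.]
scene vial [0.5639 0.0364 0.0331] 0.47 [274. 201.]
scene paddle [ 0.5515 -0.247   0.0022] 0.72 [176. 216.]
scene paddle [ 0.4317 -0.2524 -0.0021] 0.59 [175. 191.]
scene holder [ 0.5506 -0.2479 -0.0007] 0.63 [175. 216.]
scene jar [ 0.7501 -0.151   0.0029] 0.89 [213. 267.]
scene flask [0.3415 0.3619 0.0014] 0.9 [354. 158.]
top {'vfov': 47.91615425411597, 'cx': 249.86321485197814, 'cy': 196.1739900964161, 'view': array([[ 0.0299, -0.9995, -0.0071, -0.0243],
       [ 0.986 ,  0.0283,  0.1645, -0.5777],
       [-0.1642, -0.0119,  0.9864, -1.256 ],
       [ 0.    ,  0.    ,  0.    ,  1.    ]])}
top track [ 0.5708  0.1056 -0.0018] 0.69 [214. 200.]
top backst
[... 364 characters left out ...]
op flask [ 0.3389  0.3624 -0.0005] 0.85 [126. 273.]
top flask [ 0.3408 -0.39   -0.0028] 0.74 [374. 280.]
top cup [0.5695 0.037  0.0359] 0.72 [235. 199.]
top cup [ 0.3433 -0.388  -0.0019] 0.66 [373. 279.]
{'clock': 1.0, 'q': array([-1.1699,  0.2639,  1.604 , -0.    ,  1.2737, -0.0369]), 'joint_velocities': array([0.0005, 0.0015, 0.0001, 0.0002, 0.0006, 0.0001]), 'effort': array([  0.0007, -51.5083, -36.7737,   0.0001,   0.0011,  -0.    ]), 'tcp_pos': array([ 0.2862, -0.6113,  0.2503]), 'eef_rot': array([3.0666, 0.6822, 0.    ]), 'contact_force': array([-0.1667,  0.4777,  0.5995]), 'ft_torque': array([-0.0617,  0.0051,  0.0466]), 'finger_force': 0.0, 'gripper_width': 0.08529223999733786} 0.019
```

View pics/scene0.png

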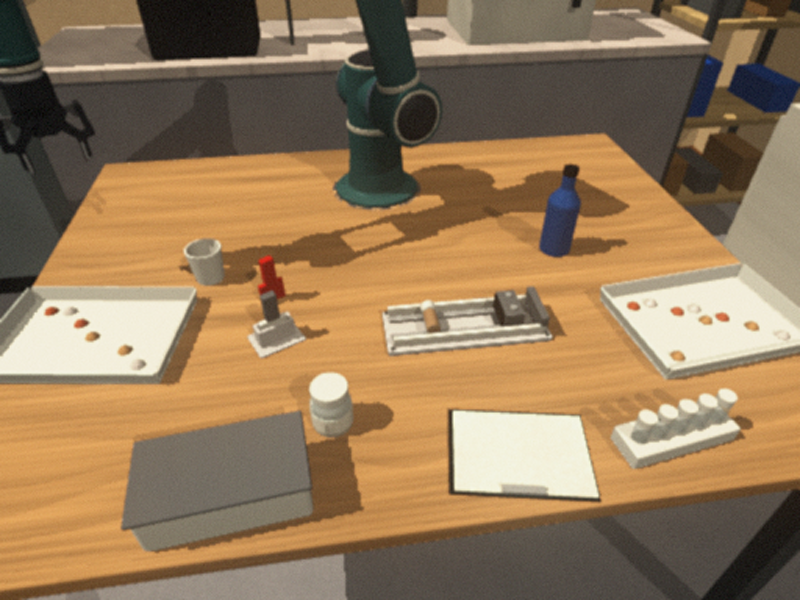

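View pics/top0.png

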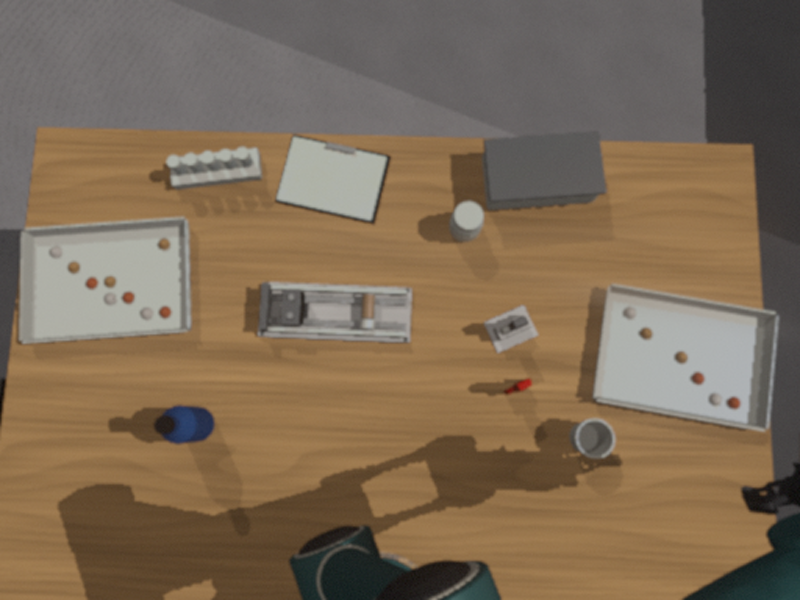

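The two pictures show the track at about (215–330, 200) in top-camera native pixels with the vial near (235, 199). The holder with the grey-grip paddle is at (326, 210), and the red look-alike at (329, 248). Next I need the yaw angles.

```bash
python3 - <<'E'
from h import *
np.set_printoptions(precision=4,suppress=True)
c=capture("top"); im=c["pixels"]
a=cv2.resize(im[180:240,300:350],None,fx=8,fy=8,interpolation=cv2.INTER_CUBIC)
b=cv2.resize(im[175:225,160:270],None,fx=7,fy=7,interpolation=cv2.INTER_CUBIC)
o=np.zeros((480+350-230,800,3),np.uint8)
cv2.imwrite("pics/hold.png",a[:,:,::-1]);cv2.imwrite("pics/track.png",b[:,:,::-1])
for t in("track","holder","vial","backstop","paddle"):
    for r in spotter.masks_of("top",t)[:2]:
        m=r["region"].astype(np.uint8); cs=max(cv2.findContours(m,0,1)[0],key=len)[:,0]
        z={"track":.01,"holder":.004,"vial":.034,"backstop":.056,"paddle":.09}[t]
        w=back(c,cs,z)[:,:2].astype(np.float32)
        (ce,sz,an)=cv2.minAreaRect(w); print(t,r["score"],m.sum(),np.array(ce),np.array(sz),an, cs.min(0),cs.max(0))
E
```

```text
track 0.59 3135 [0.5705 0.1056] [0.2996 0.1108] 89.36637115478516 [165 181] [262 218]
holder 0.82 539 [ 0.5482 -0.2438] [0.0672 0.0909] 26.40995979309082 [310 196] [342 225]
holder 0.57 338 [0.5789 0.1889] [0.0483 0.0738] 89.48078918457031 [179 185] [195 208]
vial 0.76 196 [0.5692 0.0389] [0.0268 0.0709] 87.43345642089844 [230 188] [239 211]
backstop 0.76 350 [0.569  0.1823] [0.073  0.0448] 1.636043667793274 [179 185] [194 209]
backstop 0.65 551 [ 0.3416 -0.386 ] [0.081  0.0688] 89.23052215576172 [364 268] [392 292]
paddle 0.54 119 [ 0.4292 -0.2441] [0.0201 0.0555] 27.781185150146484 [322 241] [340 252]
paddle 0.48 90 [ 0.5434 -0.2353] [0.0179 0.0525] 24.79422950744629 [320 203] [336 213]
```

View pics/hold.png

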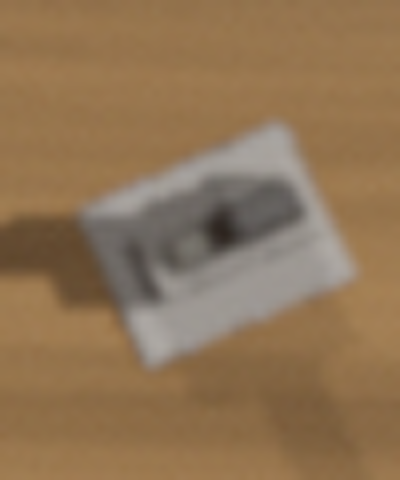

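View pics/track.png

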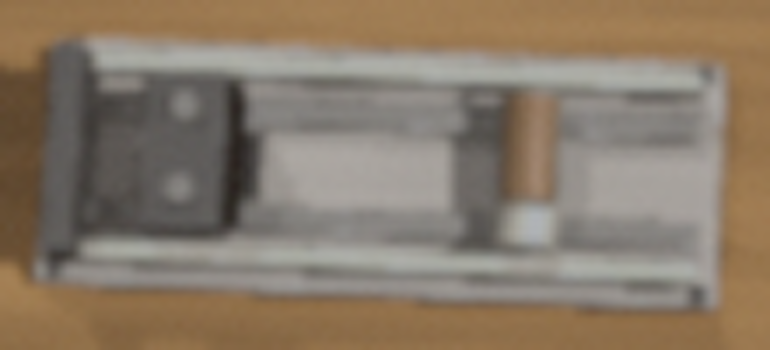

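```bash
python3 - <<'E'
from h import *
np.set_printoptions(precision=4,suppress=True)
c=capture("top")
uv=(np.array([[80,215],[285,120],[355,272],[150,365]])+.5)/8-.5+[300,180]
w=back(c,uv,.004)[:,:2]; print(w,w.mean(0))
e=lambda a,b:np.degrees(np.arctan2(*(b-a)[::-1]))
print(e(w[0],w[1]),e(w[3],w[2]),e(w[3],w[0]),e(w[2],w[1]))
# track plate: right corners (720,62)(712,308), bottom-left (35,280)
uv=(np.array([[722,62],[712,308],[35,280]])+.5)/7-.5+[160,175]
w=back(c,uv,.012)[:,:2]; print(w,e(w[1],w[2]),e(w[1],w[0]),(w[0]+w[2])/2)
# vial + face
uv=(np.array([[530,93],[527,248],[240,160]])+.5)/7-.5+[160,175]
print(back(c,uv[:2],.042),back(c,uv[2],.056))
c=capture("scene")
for n in("holder","track"):
  m=spotter.masks_of("scene",n)
  for r in m[:1]:
    cs=max(cv2.findContours(r["region"].astype(np.uint8),0,1)[0],key=len)[:,0]
    print(n,cv2.minAreaRect(back(c,cs,.006)[:,:2].astype(np.float32)))
E
```

```text
[[ 0.5585 -0.193 ]
 [ 0.5982 -0.2725]
 [ 0.5393 -0.2994]
 [ 0.5009 -0.2204]] [ 0.5492 -0.2463]
-63.46637494446213 -64.09137253889934 25.405541923897555 24.5300842518016
[[ 0.6255 -0.0457]
 [ 0.5154 -0.0441]
 [ 0.5191  0.2543]] 89.28696910940018 -0.8501366459585568 [0.5723 0.1043]
[[0.6035 0.0378 0.042 ]
 [0.5356 0.0367 0.042 ]] [[0.5682 0.1604 0.056 ]]
holder ((0.5466304421424866, -0.24783635139465332), (0.08720525354146957, 0.08905529230833054), 21.71340560913086)
track ((0.5578101277351379, 0.11267191171646118), (0.15252390503883362, 0.3178519606590271), 0.023451948538422585)
```

The rows are not in the units I measure in: shifts go in shares of 1000 mm and turns go in shares of 360 degrees. I convert before sending: 36.7 cm / 100 = 0.367, 33.5 cm / 100 = 0.335, 80 degrees / 360 = 0.2222.

>>> {"method": "apply_moves", "body": {
  "targets": [
    [[0.7,0.03,0.05,0,0,0,0.0278],[0.7,0.07,0.1,0,0,0,0.0556],[0.7,0.1,0.15,0,0,0,0.0833],[0.7,0.14,0.2,0,0,0,0.1111],[0.7,0.18,0.25,0,0,0,0.1389],[0.7,0.21,0.3,0,0,0,0.1667],[0.7,0.24,0.335,0,0,0,0.1944],[0.7,0.262,0.367,0,0,0,0.2222]]
  ],
  "force": 60
}}

```text
clock: 2.5
tcp_pos: [0.5493, -0.2426, 0.2505]
eef_rot: [1.902, 2.5, 0.0]
contact_force: [0.1, 0.4, 0.1]
gripper_width: 0.0597
finger_force: 0.0
```

To row units: -16.9 cm / 100 = -0.169, -16 cm / 100 = -0.16, 10.5 degrees / 360 = 0.0292.

>>> {"method": "apply_moves", "body": {
  "targets": [
    [[0.7,0.001,-0.002,0,0,0,0.0292],[0.7,0.001,-0.002,-0.04,0,0,0.0292],[0.7,0.001,-0.002,-0.08,0,0,0.0292],[0.7,0.001,-0.002,-0.115,0,0,0.0292],[0.7,0.001,-0.002,-0.14,0,0,0.0292],[0.7,0.001,-0.002,-0.16,0,0,0.0292],[0.7,0.001,-0.002,-0.169,0,0,0.0292],[0.7,0.001,-0.002,-0.169,0,0,0.0292]]
  ]
}}

```text
clock: 3.5
tcp_pos: [0.5491, -0.2463, 0.0811]
eef_rot: [-1.674, -2.658, 0.0]
contact_force: [-0.4, 0.1, -0.4]
gripper_width: 0.0596
finger_force: 0.0
```

```bash
python3 - <<'E'
from h import *
c=capture("scene");im=c["pixels"][150:240,130:230]
c2=capture("top");i2=c2["pixels"][165:255,280:380]
o=np.hstack([cv2.resize(i,(400,360),interpolation=cv2.INTER_CUBIC) for i in(im,i2)])
cv2.imwrite("pics/g1.png",o[:,:,::-1])
o=env.get_obs();print(o["tcp_pos"],o["eef_rot"],o["contact_force"])
E
```

```text
[ 0.54999556 -0.24675185  0.08234668] [1.67347245e+00 2.65658985e+00 2.64052811e-04] [-0.72940822 -0.08304789  0.07210022]
```

View pics/g1.png

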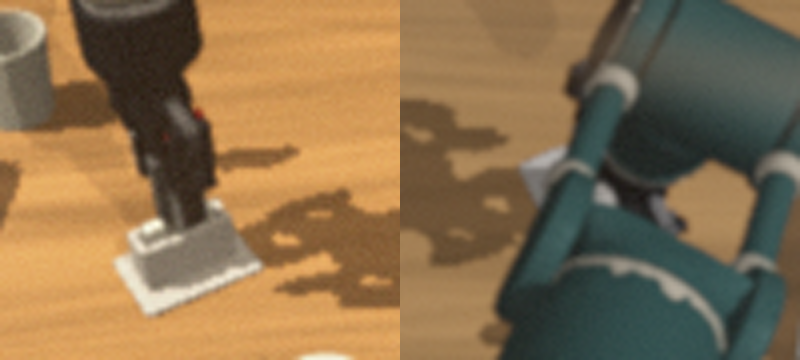

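The gripper straddles the grip block over the holder (scene crop at about 180, 200). It looks aligned, so I'm closing.

>>> {"method": "apply_moves", "body": {
  "targets": [
    [[0.5,0,0,0,0,0,0],[0.3,0,0,0,0,0,0],[0.1,0,0,0,0,0,0],[0,0,0,0,0,0,0],[0,0,0,0,0,0,0],[0,0,0,0,0,0,0],[0,0,0,0,0,0,0],[0,0,0,0,0,0,0]]
  ],
  "force": 60
}}

```text
clock: 4.6
tcp_pos: [0.5496, -0.2466, 0.0819]
eef_rot: [1.674, 2.657, 0.0]
contact_force: [-0.7, -0.0, 5.8]
gripper_width: 0.0151
finger_force: 59.0
```

To row units: 10 cm / 100 = 0.1, 8.5 cm / 100 = 0.085.

>>> {"method": "apply_moves", "body": {
  "targets": [
    [[0,0,0,0.01,0,0,0],[0,0,0,0.025,0,0,0],[0,0,0,0.045,0,0,0],[0,0,0,0.065,0,0,0],[0,0,0,0.085,0,0,0],[0,0,0,0.1,0,0,0],[0,0,0,0.1,0,0,0],[0,0,0,0.1,0,0,0]]
  ]
}}

```text
clock: 5.6
tcp_pos: [0.5487, -0.2461, 0.1807]
eef_rot: [-1.674, -2.657, 0.0]
contact_force: [0.5, 0.2, -2.1]
gripper_width: 0.0154
finger_force: 58.4
```

```bash
python3 - <<'E'
from h import *
c=capture("scene");im=c["pixels"][130:250,110:250]
cv2.imwrite("pics/g2.png",cv2.resize(im,(700,600),interpolation=cv2.INTER_CUBIC)[:,:,::-1])
o=env.get_obs();print(o["tcp_pos"],o["eef_rot"],o["contact_force"],o["ft_torque"],o["gripper_width"])
for r in spotter.place_of("scene","paddle"): print(r, proj(c,r["at"]))
E
```

```text
[ 0.54848261 -0.24600242  0.18022696] [-1.67340353e+00 -2.65660244e+00  3.20892993e-04] [ 0.22416136 -0.2418435  -0.99249296] [ 0.01877123 -0.00053968  0.01443682] 0.015567135199949724
{'at': [0.5534, -0.2434, 0.1006], 'score': 0.81} [[171.57233338 189.62040326]]
{'at': [0.4295, -0.2549, 0.0013], 'score': 0.39} [[174.30060821 189.5033494 ]]
```

View pics/g2.png

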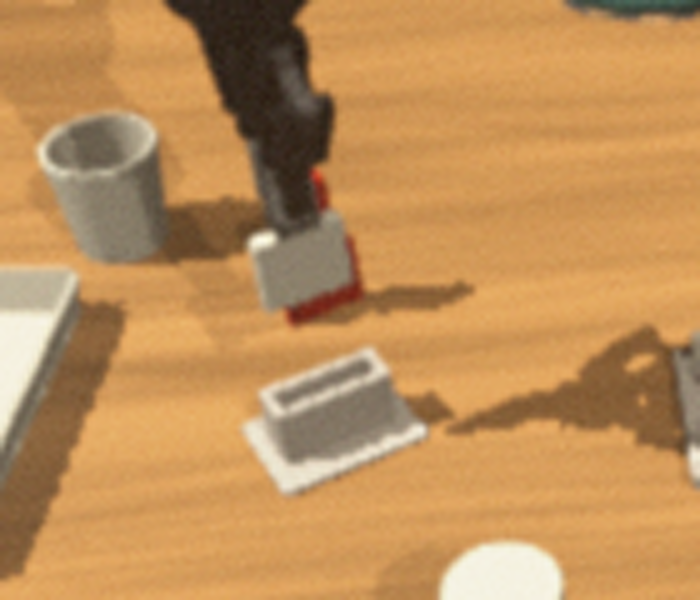

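The paddle is upright and out of the holder, with its blade centred at crop (305, 262) and the holder slot empty at (325, 383). Next I carry it to the open end of the track.

To row units: 23.6 cm / 100 = 0.236, 2.1 cm / 100 = 0.021, 63.7 degrees / 360 = 0.1769.

>>> {"method": "apply_moves", "body": {
  "targets": [
    [[0,0.003,0.03,0,0,0,0.025],[0,0.006,0.065,0,0,0,0.05],[0,0.009,0.1,0,0,0,0.075],[0,0.012,0.135,0,0,0,0.1],[0,0.015,0.17,0,0,0,0.125],[0,0.018,0.205,0,0,0,0.15],[0,0.021,0.23,0,0,0,0.1722],[0,0.021,0.236,0,0,0,0.1769]]
  ]
}}

```text
clock: 6.7
tcp_pos: [0.5697, -0.009, 0.1803]
eef_rot: [-0.016, -3.14, -0.0]
contact_force: [-0.4, -0.4, -0.4]
gripper_width: 0.0153
finger_force: 58.6
```

To row units: -7.8 cm / 100 = -0.078, -7.5 cm / 100 = -0.075.

>>> {"method": "apply_moves", "body": {
  "targets": [
    [[0,0,0,0,0,0,0],[0,0,0,-0.02,0,0,0],[0,0,0,-0.04,0,0,0],[0,0,0,-0.055,0,0,0],[0,0,0,-0.068,0,0,0],[0,0,0,-0.075,0,0,0],[0,0,0,-0.078,0,0,0],[0,0,0,-0.078,0,0,0]]
  ]
}}

```text
clock: 7.7
tcp_pos: [0.5705, -0.0103, 0.1035]
eef_rot: [0.019, 3.141, -0.0]
contact_force: [0.2, -0.5, -1.4]
gripper_width: 0.0154
finger_force: 58.6
```

```bash
python3 - <<'E'
from h import *
c=capture("scene");im=c["pixels"][140:240,220:360]
cv2.imwrite("pics/g3.png",cv2.resize(im,(770,550),interpolation=cv2.INTER_CUBIC)[:,:,::-1])
o=env.get_obs();print(o["clock"],o["tcp_pos"],o["eef_rot"],o["contact_force"],o["ft_torque"],o["gripper_width"])
for t in("paddle","vial","backstop_face"):
  for r in spotter.place_of("scene",t): print(t,r, proj(c,r["at"]))
E
```

```text
7.75 [ 0.57065599 -0.01030518  0.10381834] [ 1.95305636e-02  3.14048117e+00 -9.57882867e-05] [ 0.09171066 -0.05768723 -0.52449695] [ 0.00037375 -0.0671769  -0.02644292] 0.014945982445298732
paddle {'at': [0.4325, -0.253, 0.0021], 'score': 0.74} [[174.84836786 189.85576765]]
paddle {'at': [0.5729, -0.0096, 0.0256], 'score': 0.5} [[258.69025605 206.82826812]]
vial {'at': [0.5665, 0.0373, 0.0329], 'score': 0.62} [[274.55037976 201.8923952 ]]
backstop_face {'at': [0.5712, 0.164, 0.033], 'score': 0.8} [[317.88301136 198.81923006]]
backstop_face {'at': [0.5681, 0.0398, 0.0295], 'score': 0.46} [[275.46786107 203.06342801]]
```

View pics/g3.png

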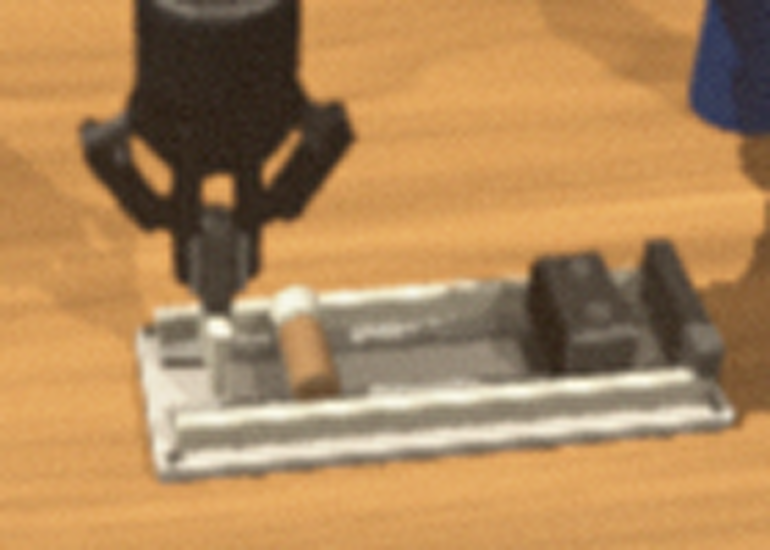

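The paddle blade stands between the guides behind the vial (blade at crop 218, 355; vial at 305, 345), square to the track. I'll start the roll slowly.

To row units: 2.8 cm / 100 = 0.028, 2.5 cm / 100 = 0.025.

>>> {"method": "apply_moves", "body": {
  "targets": [
    [[0,0,0.003,-0.001,0,0,0],[0,0,0.007,-0.002,0,0,0],[0,0,0.011,-0.002,0,0,0],[0,0,0.015,-0.002,0,0,0],[0,0,0.019,-0.002,0,0,0],[0,0,0.022,-0.002,0,0,0],[0,0,0.025,-0.002,0,0,0],[0,0,0.028,-0.002,0,0,0]]
  ]
}}

```text
clock: 8.9
tcp_pos: [0.5702, 0.0178, 0.1013]
eef_rot: [0.02, 3.141, -0.0]
contact_force: [-0.4, 0.7, -1.1]
gripper_width: 0.0152
finger_force: 58.6
```

To row units: 3.6 cm / 100 = 0.036, 1.1 cm / 100 = 0.011.

>>> {"method": "apply_moves", "body": {
  "targets": [
    [[0,0,0.003,0,0,0,0],[0,0,0.007,0,0,0,0],[0,0,0.011,0,0,0,0],[0,0,0.016,0,0,0,0],[0,0,0.021,0,0,0,0],[0,0,0.026,0,0,0,0],[0,0,0.031,0,0,0,0],[0,0.001,0.036,0,0,0,0]]
  ]
}}

```text
clock: 9.9
tcp_pos: [0.5711, 0.054, 0.1013]
eef_rot: [-0.019, -3.141, 0.0]
contact_force: [-0.2, -0.1, -1.2]
gripper_width: 0.0158
finger_force: 58.5
```

To row units: 3.5 cm / 100 = 0.035, 3.2 cm / 100 = 0.032.

>>> {"method": "apply_moves", "body": {
  "targets": [
    [[0,0,0.005,0,0,0,0],[0,0,0.01,0,0,0,0],[0,0,0.015,0,0,0,0],[0,0,0.02,0,0,0,0],[0,0,0.024,0,0,0,0],[0,0,0.028,0,0,0,0],[0,0,0.032,0,0,0,0],[0,0.001,0.035,0,0,0,0]]
  ]
}}

```text
clock: 10.9
tcp_pos: [0.5721, 0.0889, 0.1013]
eef_rot: [-0.02, -3.141, 0.0]
contact_force: [0.5, -0.4, -0.6]
gripper_width: 0.0153
finger_force: 58.5
```

```bash
python3 - <<'E'
from h import *
o=env.get_obs();print(o["clock"],o["tcp_pos"],o["contact_force"],o["ft_torque"],o["gripper_width"])
for n in("scene","top"):
 c=capture(n)
 for t in("paddle","vial","backstop_face"):
  for r in spotter.place_of(n,t): print(n,t,r, proj(c,r["at"]))
E
```

```text
10.9 [0.57212259 0.0888957  0.101253  ] [ 0.53452141 -0.4191563  -0.59248279] [ 0.0439213  -0.0043311  -0.01395514] 0.015302481682102034
scene paddle {'at': [0.4323, -0.2504, 0.0005], 'score': 0.74} [[175.77128973 190.13522979]]
scene paddle {'at': [0.5705, 0.0902, 0.0235], 'score': 0.61} [[292.68510806 203.51480057]]
scene vial {'at': [0.5682, 0.1107, 0.034], 'score': 0.46} [[299.70781326 199.60125614]]
scene backstop_face {'at': [0.5715, 0.1618, 0.0319], 'score': 0.71} [[317.13147776 199.24365422]]
top paddle {'at': [0.5489, -0.2446, 0.0], 'score': 0.6} [[325.98170235 210.1460948 ]]
top paddle {'at': [0.5705, 0.0896, 0.0253], 'score': 0.49} [[218.26750794 198.94503477]]
top paddle {'at': [0.431, -0.2546, -0.0011], 'score': 0.41} [[329.15083673 248.40466243]]
top vial {'at': [0.5695, 0.1089, 0.0321], 'score': 0.41} [[211.76414958 198.73633514]]
top backstop_face {'at': [0.5766, 0.1603, 0.0343], 'score': 0.76} [[194.98406485 195.84745538]]
```

To row units: 3.1 cm / 100 = 0.031, 2.8 cm / 100 = 0.028.

>>> {"method": "apply_moves", "body": {
  "targets": [
    [[0,0,0.004,0,0,0,0],[0,0,0.008,0,0,0,0],[0,0,0.012,0,0,0,0],[0,0,0.016,0,0,0,0],[0,0,0.02,0,0,0,0],[0,0,0.024,0,0,0,0],[0,0,0.028,0,0,0,0],[0,0,0.031,0,0,0,0]]
  ]
}}

```text
clock: 12.3
tcp_pos: [0.5721, 0.12, 0.1013]
eef_rot: [-0.019, -3.142, 0.0]
contact_force: [0.1, -0.7, -0.6]
gripper_width: 0.0154
finger_force: 58.5
```

>>> {"method": "apply_moves", "body": {
  "targets": [
    [[0,0,0.0015,0,0,0,0],[0,0,0.003,0,0,0,0],[0,0,0.0045,0,0,0,0],[0,0,0.006,0,0,0,0],[0,0,0.0075,0,0,0,0],[0,0,0.009,0,0,0,0],[0,0,0.0105,0,0,0,0],[0,0,0.012,0,0,0,0]]
  ]
}}

```text
clock: 13.3
tcp_pos: [0.5722, 0.1312, 0.1013]
eef_rot: [-0.019, -3.141, 0.002]
contact_force: [0.7, -1.5, -0.9]
gripper_width: 0.0154
finger_force: 58.5
```

```bash
python3 - <<'E'
from h import *
o=env.get_obs();print(o["clock"],o["tcp_pos"],o["contact_force"],o["ft_torque"],o["gripper_width"])
for n in("scene","top"):
 c=capture(n)
 for t in("paddle","vial","backstop_face"):
  for r in spotter.place_of(n,t): print(n,t,r)
E
```

```text
13.3 [0.5721539  0.13122465 0.10125596] [ 0.67459211 -1.51395592 -0.90812714] [-0.49304283  0.0255684   0.07272777] 0.015356380071999128
scene paddle {'at': [0.4316, -0.253, 0.0003], 'score': 0.81}
scene paddle {'at': [0.5739, 0.1282, 0.0232], 'score': 0.76}
scene vial {'at': [0.345, 0.3609, 0.0038], 'score': 0.57}
scene vial {'at': [0.5709, 0.1479, 0.0351], 'score': 0.41}
scene vial {'at': [0.5659, 0.1047, 0.0005], 'score': 0.31}
scene backstop_face {'at': [0.5703, 0.1642, 0.0346], 'score': 0.88}
top paddle {'at': [0.4328, -0.2552, -0.0003], 'score': 0.66}
top paddle {'at': [0.5685, 0.1329, 0.0247], 'score': 0.51}
top backstop_face {'at': [0.5764, 0.1661, 0.0325], 'score': 0.57}
```

To row units: 0.4 cm / 100 = 0.004, 0.25 cm / 100 = 0.0025.

>>> {"method": "apply_moves", "body": {
  "targets": [
    [[0,0,0.0005,0,0,0,0],[0,0,0.001,0,0,0,0],[0,0,0.0015,0,0,0,0],[0,0,0.002,0,0,0,0],[0,0,0.0025,0,0,0,0],[0,0,0.003,0,0,0,0],[0,0,0.0035,0,0,0,0],[0,0,0.004,0,0,0,0]]
  ]
}}

```text
clock: 14.7
tcp_pos: [0.5722, 0.1357, 0.1013]
eef_rot: [0.02, 3.141, 0.0]
contact_force: [0.8, -3.5, -0.6]
gripper_width: 0.0158
finger_force: 58.5
```

To row units: 0.2 cm / 100 = 0.002, 0.19 cm / 100 = 0.0019.

>>> {"method": "apply_moves", "body": {
  "targets": [
    [[0,0,0.0003,0,0,0,0],[0,0,0.0006,0,0,0,0],[0,0,0.0009,0,0,0,0],[0,0,0.0012,0,0,0,0],[0,0,0.0015,0,0,0,0],[0,0,0.0017,0,0,0,0],[0,0,0.0019,0,0,0,0],[0,0,0.002,0,0,0,0]]
  ]
}}

```text
clock: 15.7
tcp_pos: [0.5722, 0.1377, 0.1013]
eef_rot: [0.02, 3.141, -0.0]
contact_force: [1.5, -2.3, -0.8]
gripper_width: 0.0153
finger_force: 58.5
```

To row units: 0.14 cm / 100 = 0.0014, 0.02 cm / 100 = 0.0002.

>>> {"method": "apply_moves", "body": {
  "targets": [
    [[0,0,0.0002,0,0,0,0],[0,0,0.0004,0,0,0,0],[0,0,0.0006,0,0,0,0],[0,0,0.0008,0,0,0,0],[0,0,0.001,0,0,0,0],[0,0,0.0012,0,0,0,0],[0,0,0.0013,0,0,0,0],[0,0,0.0014,0,0,0,0]]
  ]
}}

```text
clock: 16.7
tcp_pos: [0.5722, 0.1391, 0.1013]
eef_rot: [0.02, 3.141, 0.0]
contact_force: [0.6, -1.9, -1.0]
gripper_width: 0.0153
finger_force: 58.5
```

To row units: 0.16 cm / 100 = 0.0016, 0.02 cm / 100 = 0.0002.

>>> {"method": "apply_moves", "body": {
  "targets": [
    [[0,0,0.0002,0,0,0,0],[0,0,0.0004,0,0,0,0],[0,0,0.0006,0,0,0,0],[0,0,0.0008,0,0,0,0],[0,0,0.001,0,0,0,0],[0,0,0.0012,0,0,0,0],[0,0,0.0014,0,0,0,0],[0,0,0.0016,0,0,0,0]]
  ]
}}

```text
clock: 17.7
tcp_pos: [0.5722, 0.1407, 0.1013]
eef_rot: [0.02, 3.141, 0.0]
contact_force: [0.7, -2.4, -0.5]
gripper_width: 0.0156
finger_force: 58.5
```

To row units: 0.16 cm / 100 = 0.0016, 0.02 cm / 100 = 0.0002.

>>> {"method": "apply_moves", "body": {
  "targets": [
    [[0,0,0.0002,0,0,0,0],[0,0,0.0004,0,0,0,0],[0,0,0.0006,0,0,0,0],[0,0,0.0008,0,0,0,0],[0,0,0.001,0,0,0,0],[0,0,0.0012,0,0,0,0],[0,0,0.0014,0,0,0,0],[0,0,0.0016,0,0,0,0]]
  ]
}}

```text
clock: 18.7
tcp_pos: [0.5722, 0.1423, 0.1013]
eef_rot: [0.02, 3.141, 0.0]
contact_force: [0.9, -2.2, -1.1]
gripper_width: 0.0151
finger_force: 58.5
```

To row units: 0.16 cm / 100 = 0.0016, 0.02 cm / 100 = 0.0002.

>>> {"method": "apply_moves", "body": {
  "targets": [
    [[0,0,0.0002,0,0,0,0],[0,0,0.0004,0,0,0,0],[0,0,0.0006,0,0,0,0],[0,0,0.0008,0,0,0,0],[0,0,0.001,0,0,0,0],[0,0,0.0012,0,0,0,0],[0,0,0.0014,0,0,0,0],[0,0,0.0016,0,0,0,0]]
  ]
}}

```text
clock: 19.7
tcp_pos: [0.5722, 0.1439, 0.1013]
eef_rot: [0.02, 3.141, -0.0]
contact_force: [1.6, -2.2, -0.5]
gripper_width: 0.0155
finger_force: 58.6
```

To row units: 0.16 cm / 100 = 0.0016, 0.02 cm / 100 = 0.0002.

>>> {"method": "apply_moves", "body": {
  "targets": [
    [[0,0,0.0002,0,0,0,0],[0,0,0.0004,0,0,0,0],[0,0,0.0006,0,0,0,0],[0,0,0.0008,0,0,0,0],[0,0,0.001,0,0,0,0],[0,0,0.0012,0,0,0,0],[0,0,0.0014,0,0,0,0],[0,0,0.0016,0,0,0,0]]
  ]
}}

```text
clock: 20.7
tcp_pos: [0.5722, 0.1455, 0.1013]
eef_rot: [0.02, 3.142, -0.0]
contact_force: [1.2, -2.3, 0.3]
gripper_width: 0.0152
finger_force: 58.6
```

To row units: 0.16 cm / 100 = 0.0016, 0.02 cm / 100 = 0.0002.

>>> {"method": "apply_moves", "body": {
  "targets": [
    [[0,0,0.0002,0,0,0,0],[0,0,0.0004,0,0,0,0],[0,0,0.0006,0,0,0,0],[0,0,0.0008,0,0,0,0],[0,0,0.001,0,0,0,0],[0,0,0.0012,0,0,0,0],[0,0,0.0014,0,0,0,0],[0,0,0.0016,0,0,0,0]]
  ]
}}

```text
clock: 21.7
tcp_pos: [0.5722, 0.147, 0.1013]
eef_rot: [0.019, 3.142, -0.0]
contact_force: [2.5, -3.3, -0.2]
gripper_width: 0.0151
finger_force: 58.5
```

To row units: 0.1 cm / 100 = 0.001, 0.03 cm / 100 = 0.0003.

>>> {"method": "apply_moves", "body": {
  "targets": [
    [[0,0.0001,0.0002,0,0,0,0],[0,0.0001,0.0004,0,0,0,0],[0,0.0002,0.0006,0,0,0,0],[0,0.0002,0.0007,0,0,0,0],[0,0.0003,0.0008,0,0,0,0],[0,0.0003,0.0009,0,0,0,0],[0,0.0003,0.001,0,0,0,0],[0,0.0003,0.001,0,0,0,0]]
  ]
}}

```text
clock: 22.7
tcp_pos: [0.5722, 0.1472, 0.1012]
eef_rot: [-0.019, -3.141, 0.002]
contact_force: [1.5, -5.3, 1.4]
gripper_width: 0.0154
finger_force: 58.7
```

The force is rising with no motion, so the backstop is on its hard stop. I'll press a little more and hold.

To row units: 0.06 cm / 100 = 0.0006, 0.05 cm / 100 = 0.0005.

>>> {"method": "apply_moves", "body": {
  "targets": [
    [[0,0,0.0002,0,0,0,0],[0,0,0.0004,0,0,0,0],[0,0,0.0005,0,0,0,0],[0,0,0.0006,0,0,0,0],[0,0,0.0006,0,0,0,0],[0,0,0.0006,0,0,0,0],[0,0,0.0006,0,0,0,0],[0,0,0.0006,0,0,0,0]]
  ]
}}

```text
clock: 23.7
tcp_pos: [0.5723, 0.1474, 0.1013]
eef_rot: [-0.019, -3.141, 0.004]
contact_force: [2.4, -7.4, 1.6]
gripper_width: 0.0151
finger_force: 58.8
```

```bash
python3 - <<'E'
from h import *
for i in range(6):
  capture("top");o=env.get_obs();print(o["clock"],o["tcp_pos"],o["contact_force"],o["ft_torque"])
E
```

```text
23.75 [0.57223457 0.14736864 0.1012559 ] [ 0.96315322 -7.9404717   1.07488202] [-1.69630153 -0.18445555  0.00658783]
23.8 [0.57227455 0.14735801 0.10127701] [-0.31173697 -8.24873788  1.71089508] [-1.62627033 -0.20519601 -0.01772736]
23.85 [0.57225387 0.14732736 0.10126737] [ 1.78352263 -7.3414213   0.79519276] [-1.66967276 -0.22459154  0.02500543]
23.9 [0.57226701 0.14735019 0.10125142] [ 0.66455213 -7.24775605  1.43590856] [-1.65484544 -0.21690544 -0.02223882]
23.95 [0.57226531 0.14734571 0.10126511] [ 1.33265282 -7.25539769  1.30043077] [-1.71657448 -0.22335621 -0.00631312]
24.0 [0.5722667  0.14735557 0.10128533] [ 1.28231383 -7.30573729  0.54833417] [-1.61036901 -0.22851813 -0.01654793]
```

A steady push of about 7.5 N. I'll hold it for another second, then ease off slowly.

>>> {"method": "apply_moves", "body": {
  "targets": [
    [[0,0,0,0,0,0,0],[0,0,0,0,0,0,0],[0,0,0,0,0,0,0],[0,0,0,0,0,0,0],[0,0,0,0,0,0,0],[0,0,0,0,0,0,0],[0,0,0,0,0,0,0],[0,0,0,0,0,0,0]]
  ]
}}

```text
clock: 25.0
tcp_pos: [0.5723, 0.1473, 0.1012]
eef_rot: [-0.019, -3.141, 0.004]
contact_force: [1.1, -7.7, 1.7]
gripper_width: 0.0154
finger_force: 58.8
```

To row units: -0.35 cm / 100 = -0.0035, -0.3 cm / 100 = -0.003.

>>> {"method": "apply_moves", "body": {
  "targets": [
    [[0,0,-0.0003,0,0,0,0],[0,0,-0.0006,0,0,0,0],[0,0,-0.001,0,0,0,0],[0,0,-0.0015,0,0,0,0],[0,0,-0.002,0,0,0,0],[0,0,-0.0025,0,0,0,0],[0,0,-0.003,0,0,0,0],[0,0,-0.0035,0,0,0,0]]
  ]
}}

```text
clock: 26.0
tcp_pos: [0.5721, 0.1457, 0.101]
eef_rot: [-0.02, -3.141, -0.001]
contact_force: [-0.7, 0.9, -0.5]
gripper_width: 0.0153
finger_force: 58.9
```

To row units: -4 cm / 100 = -0.04, -3.2 cm / 100 = -0.032.

>>> {"method": "apply_moves", "body": {
  "targets": [
    [[0,0,-0.001,0,0,0,0],[0,0,-0.003,0,0,0,0],[0,0,-0.006,0,0,0,0],[0,0,-0.01,0,0,0,0],[0,0,-0.016,0,0,0,0],[0,0,-0.024,0,0,0,0],[0,0,-0.032,0,0,0,0],[0,0,-0.04,0,0,0,0]]
  ]
}}

```text
clock: 27.0
tcp_pos: [0.5725, 0.1045, 0.1013]
eef_rot: [0.02, 3.142, -0.0]
contact_force: [0.2, -0.5, -1.0]
gripper_width: 0.0153
finger_force: 58.9
```

```bash
python3 - <<'E'
from h import *
o=env.get_obs();print(o["clock"],o["tcp_pos"],o["eef_rot"],o["contact_force"],o["ft_torque"],o["gripper_width"])
for n in("scene","top"):
 c=capture(n)
 if n=="scene": cv2.imwrite("pics/g4.png",cv2.resize(c["pixels"][140:240,220:360],(770,550),interpolation=cv2.INTER_CUBIC)[:,:,::-1])
 for t in("paddle","vial","backstop_face","holder"):
  for r in spotter.place_of(n,t): print(n,t,r)
E
```

```text
27.0 [0.57245655 0.10445824 0.10129928] [ 1.99959296e-02  3.14151860e+00 -5.62958658e-05] [ 0.15691871 -0.52401568 -0.9980835 ] [-0.05397784 -0.00120414 -0.06000194] 0.015336788965687548
scene paddle {'at': [0.4307, -0.2536, 0.0021], 'score': 0.85}
scene paddle {'at': [0.5731, 0.1014, 0.0231], 'score': 0.62}
scene vial {'at': [0.5709, 0.1652, 0.0352], 'score': 0.73}
scene backstop_face {'at': [0.5689, 0.1781, 0.0344], 'score': 0.67}
scene holder {'at': [0.5513, -0.2474, 0.0006], 'score': 0.96}
top paddle {'at': [0.4331, -0.2568, 0.0008], 'score': 0.55}
top paddle {'at': [0.5691, 0.1056, 0.0256], 'score': 0.39}
top vial {'at': [0.5744, 0.163, 0.0316], 'score': 0.44}
top backstop_face {'at': [0.577, 0.1766, 0.031], 'score': 0.5}
top holder {'at': [0.5492, -0.2459, -0.0011], 'score': 0.57}
```

View pics/g4.png

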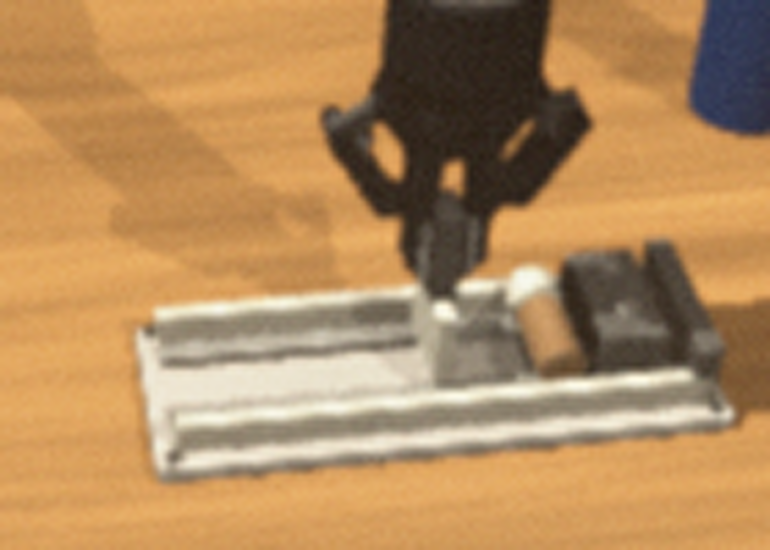

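The vial rests against the backstop (crop 548, 325) and the paddle is clear of it (crop 445, 330). Now I return the paddle to its holder.

To row units: -16 cm / 100 = -0.16, -12 cm / 100 = -0.12, -28 degrees / 360 = -0.0778.

>>> {"method": "apply_moves", "body": {
  "targets": [
    [[0,0,0,0.01,0,0,0],[0,0,0,0.03,0,0,0],[0,0,0,0.06,0,0,0],[0,0,-0.01,0.08,0,0,0],[0,0,-0.04,0.08,0,0,-0.0111],[0,0,-0.08,0.08,0,0,-0.0333],[0,-0.004,-0.12,0.08,0,0,-0.0556],[0,-0.008,-0.16,0.08,0,0,-0.0778]]
  ]
}}

```text
clock: 28.5
tcp_pos: [0.5644, -0.0567, 0.1825]
eef_rot: [0.786, 3.04, -0.0]
contact_force: [0.8, -0.3, -0.9]
gripper_width: 0.0156
finger_force: 58.8
```

To row units: -19.15 cm / 100 = -0.1915, -18 cm / 100 = -0.18, -35.7 degrees / 360 = -0.0992.

>>> {"method": "apply_moves", "body": {
  "targets": [
    [[0,-0.004,-0.04,0,0,0,-0.0222],[0,-0.008,-0.08,0,0,0,-0.0444],[0,-0.011,-0.12,0,0,0,-0.0667],[0,-0.014,-0.155,0,0,0,-0.0889],[0,-0.0153,-0.18,0,0,0,-0.0992],[0,-0.0153,-0.1915,0,0,0,-0.0992],[0,-0.0153,-0.1915,0,0,0,-0.0992],[0,-0.0153,-0.1915,0,0,0,-0.0992]]
  ]
}}

```text
clock: 29.5
tcp_pos: [0.5491, -0.2455, 0.1814]
eef_rot: [-1.673, -2.659, -0.001]
contact_force: [-0.0, -1.5, -0.6]
gripper_width: 0.0152
finger_force: 58.8
```

```bash
python3 - <<'E'
from h import *
c=capture("scene");im=c["pixels"][130:250,110:250]
cv2.imwrite("pics/g5.png",cv2.resize(im,(700,600),interpolation=cv2.INTER_CUBIC)[:,:,::-1])
for i in range(4):
  o=env.get_obs();print(o["clock"],o["tcp_pos"],o["eef_rot"],o["contact_force"],o["gripper_width"])
  for r in spotter.place_of("scene","paddle"): print(r)
E
```

```text
29.55 [ 0.5491899  -0.24537082  0.18133689] [-1.67242948e+00 -2.65902581e+00 -4.55814618e-04] [-0.68733702  0.34085647 -0.92586161] 0.015452529376864633
{'at': [0.5513, -0.2431, 0.1028], 'score': 0.73}
{'at': [0.4291, -0.2526, 0.0002], 'score': 0.46}
29.6 [ 0.54920308 -0.24532194  0.18127379] [-1.67229915e+00 -2.65910118e+00 -3.20279329e-04] [0.28550083 0.84492956 0.59880869] 0.015490685514419573
{'at': [0.5513, -0.2431, 0.1028], 'score': 0.73}
{'at': [0.4291, -0.2526, 0.0002], 'score': 0.46}
29.65 [ 0.54921685 -0.24532967  0.18122593] [-1.67227190e+00 -2.65907911e+00 -1.92627153e-04] [ 1.09081722 -0.44509278 -0.88133967] 0.014998702294088628
{'at': [0.5513, -0.2431, 0.1028], 'score': 0.73}
{'at': [0.4291, -0.2526, 0.0002], 'score': 0.46}
29.7 [ 0.54928354 -0.24543607  0.18131928] [-1.67251666e+00 -2.65922004e+00 -2.13791857e-04] [-0.02828828 -0.98812696  0.03851079] 0.015229580633796607
{'at': [0.5513, -0.2431, 0.1028], 'score': 0.73}
{'at': [0.4291, -0.2526, 0.0002], 'score': 0.46}
```

View pics/g5.png

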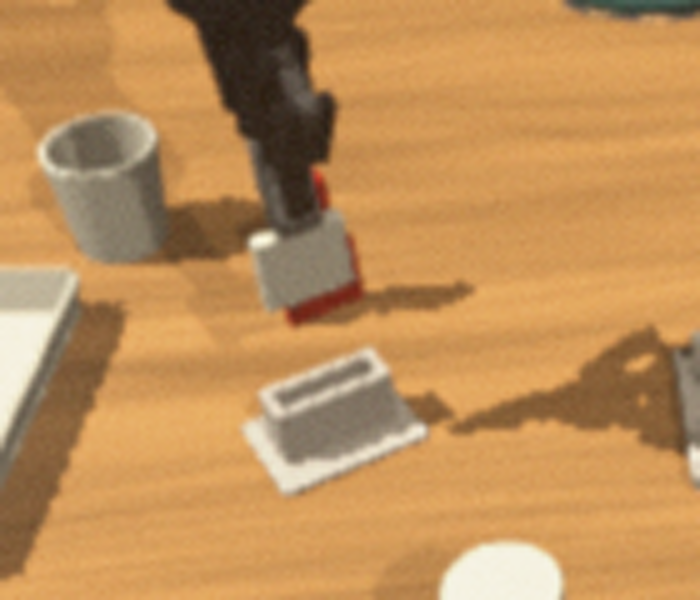

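Same pose as right after the pick (blade at crop 305, 262, slot at 325, 383). I'm lowering it with a 0.7 mm correction.

To row units: -7.3 cm / 100 = -0.073, -6.4 cm / 100 = -0.064.

>>> {"method": "apply_moves", "body": {
  "targets": [
    [[0,-0.0005,-0.0007,-0.01,0,0,0],[0,-0.0005,-0.0007,-0.025,0,0,0],[0,-0.0005,-0.0007,-0.04,0,0,0],[0,-0.0005,-0.0007,-0.05,0,0,0],[0,-0.0005,-0.0007,-0.058,0,0,0],[0,-0.0005,-0.0007,-0.064,0,0,0],[0,-0.0005,-0.0007,-0.069,0,0,0],[0,-0.0005,-0.0007,-0.073,0,0,0]]
  ]
}}

```text
clock: 30.75
tcp_pos: [0.5489, -0.2472, 0.1083]
eef_rot: [1.674, 2.658, 0.0]
contact_force: [0.2, -0.7, -0.4]
gripper_width: 0.0157
finger_force: 58.8
```

To row units: -2.55 cm / 100 = -0.0255, -2.4 cm / 100 = -0.024.

>>> {"method": "apply_moves", "body": {
  "targets": [
    [[0,0,0,-0.005,0,0,0],[0,0,0,-0.01,0,0,0],[0,0,0,-0.015,0,0,0],[0,0,0,-0.019,0,0,0],[0,0,0,-0.022,0,0,0],[0,0,0,-0.024,0,0,0],[0,0,0,-0.025,0,0,0],[0,0,0,-0.0255,0,0,0]]
  ]
}}

```text
clock: 31.75
tcp_pos: [0.5487, -0.2471, 0.0828]
eef_rot: [1.674, 2.658, 0.0]
contact_force: [1.2, -0.0, -1.7]
gripper_width: 0.0154
finger_force: 58.8
```

>>> {"method": "apply_moves", "body": {
  "targets": [
    [[0.25,0,0,0,0,0,0],[0.35,0,0,0,0,0,0],[0.5,0,0,0,0,0,0],[0.6,0,0,0,0,0,0],[0.7,0,0,0,0,0,0],[0.7,0,0,0,0,0,0],[0.7,0,0,0,0,0,0],[0.7,0,0,0,0,0,0]]
  ]
}}

```text
clock: 32.75
tcp_pos: [0.5487, -0.247, 0.0828]
eef_rot: [1.674, 2.658, 0.0]
contact_force: [-0.2, -0.7, -0.1]
gripper_width: 0.0598
finger_force: 0.0
```

To row units: 17 cm / 100 = 0.17, 14 cm / 100 = 0.14.

>>> {"method": "apply_moves", "body": {
  "targets": [
    [[0.7,0,0,0.005,0,0,0],[0.7,0,0,0.015,0,0,0],[0.7,0,0,0.035,0,0,0],[0.7,0,0,0.065,0,0,0],[0.7,0,0,0.1,0,0,0],[0.7,0,0,0.14,0,0,0],[0.7,0,-0.04,0.17,0,0,0],[0.7,0,-0.08,0.17,0,0,0]]
  ]
}}

```text
clock: 33.75
tcp_pos: [0.551, -0.3288, 0.2596]
eef_rot: [1.667, 2.651, -0.0]
contact_force: [0.7, 0.1, -0.9]
gripper_width: 0.0597
finger_force: 0.0
```

To row units: -10 cm / 100 = -0.1, -8 cm / 100 = -0.08.

>>> {"method": "apply_moves", "body": {
  "targets": [
    [[0.7,0,-0.05,0,0,0,0],[0.7,0,-0.08,0,0,0,0],[0.7,0,-0.1,0,0,0,0],[0.7,0,-0.1,0,0,0,0],[0.7,0,-0.1,0,0,0,0],[0.7,0,-0.1,0,0,0,0],[0.7,0,-0.1,0,0,0,0],[0.7,0,-0.1,0,0,0,0]]
  ]
}}

```text
clock: 34.75
tcp_pos: [0.5488, -0.4265, 0.2529]
eef_rot: [-1.673, -2.659, -0.0]
contact_force: [0.2, -0.7, 0.7]
gripper_width: 0.06
finger_force: 0.0
```

```bash
python3 - <<'E'
from h import *
cs=capture("scene")
for n in("scene","top"):
 c=cs if n=="scene" else capture(n)
 for t in("paddle","vial","backstop_face","holder","cup","jar"):
  for r in spotter.place_of(n,t)[:2]: print(n,t,r)
cv2.imwrite("pics/g6.png",cv2.resize(cs["pixels"][130:250,130:370],(800,400),interpolation=cv2.INTER_CUBIC)[:,:,::-1])
E
```

```text
scene paddle {'at': [0.5513, -0.2421, 0.0043], 'score': 0.68}
scene paddle {'at': [0.4316, -0.2539, 0.001], 'score': 0.58}
scene vial {'at': [0.5724, 0.1655, 0.0338], 'score': 0.77}
scene backstop_face {'at': [0.5719, 0.1804, 0.0328], 'score': 0.56}
scene holder {'at': [0.5495, -0.2464, -0.0008], 'score': 0.66}
scene cup {'at': [0.3396, -0.3902, 0.0017], 'score': 0.64}
scene jar {'at': [0.7506, -0.1499, 0.0024], 'score': 0.88}
top paddle {'at': [0.5482, -0.2418, 0.0071], 'score': 0.48}
top paddle {'at': [0.4363, -0.2552, -0.001], 'score': 0.39}
top vial {'at': [0.5704, 0.1626, 0.0346], 'score': 0.46}
top backstop_face {'at': [0.575, 0.1766, 0.0297], 'score': 0.63}
top backstop_face {'at': [0.3412, 0.361, 0.0019], 'score': 0.44}
top holder {'at': [0.5497, -0.2438, 0.0024], 'score': 0.87}
top holder {'at': [0.3409, -0.3902, -0.0011], 'score': 0.35}
top cup {'at': [0.3375, -0.3899, 0.0008], 'score': 0.57}
top jar {'at': [0.7525, -0.1503, -0.0002], 'score': 0.97}
top jar {'at': [0.5722, 0.1813, 0.0226], 'score': 0.68}
```

View pics/g6.png

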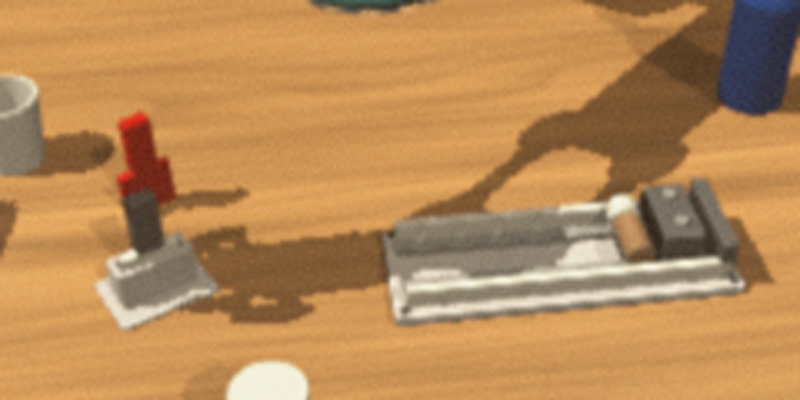

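The paddle stands in its holder (crop 145, 230), and the vial rests against the backstop (628, 230). The bystanders have not moved.

```bash
python3 -c "
from workcell import env
print(env.job_done())"
```

```text
the job is handed in; nothing more can be done
None
```

I handed the job in at about 35 s on the robot's clock, with no verdict returned: the vial was held on the hard stop at about 7.5 N and left resting against the backstop, the paddle is back in its holder, and the jar, flask and cup were not disturbed.

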